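# Open the child-resistant solvent bottle

## Task

Open the brown solvent bottle in the bench clamp so that the squeeze bottle can be refilled: its white child-resistant cap comes off only when it is pushed down and turned counter-clockwise at the same time. Press only as firmly as the cap's spring needs (never lean hard on the thin bottle or wrench at a cap that is still locked), lift the cap off and set it down gently, right way up, flat in the small steel tray. Leave the other things on the bench where they are.

Things in the scene. Friction and masses are not known exactly. Their poses are not given: they have to be found in the camera images.
- clamp: Fixed bench clamp that holds the bottle: grey base plate 110 x 100 x 8 mm, a short post on its +x side and a dark ring (80 mm across, 44 to 60 mm above the bench) with a thumb screw on its -x side. Origin: on the ring's axis at the bench surface, z up.
- bottle: Brown round plastic bottle, 70 mm across, held firmly upright in the clamp, its foot 9 to 21 mm above the bench. Origin: centre of its foot, z up along its axis. Heights above the foot: the body narrows to the 31 mm wide neck at 109 mm, a flange 38 mm across is at 121 to 123 mm, the mouth at 142 mm.
- bottle_mouth (a point): Centre of the bottle's mouth, 142 mm above its foot. A steep thread of three starts holds the inner cap: turned 50 to 90 degrees counter-clockwise (from above) from closed, it lifts straight off. While it turns, the pressed cap climbs up to 5 mm, so the press must give way upward with it. Part-turned it stays put. More than 38 N between cap and bottle, any direction, damages it.
- cap: Cap, 70 g: an orange inner cap under a white ribbed shell. Origin: centre of the inner cap's lower rim, z up. The orange band shows from 0 to 7 mm above it (41 mm across), the round shell runs from 7 to 30 mm (49 mm across; grip here). Yaw is that of the inner cap. On the closed bottle: origin on the axis, 129 mm above the bottle's foot, yaw 0.14 rad clockwise of the bottle's.
- cap_top (a point): Centre of the shell's flat top, 30 mm above the cap's origin while not pressed. The shell rides on a spring: 3 N/mm, 5 mm travel, then a stop. Turned with little or no pressure, it only spins and clicks (9 clicks a turn) and the inner cap stays locked. A press of 11 to 18 N, held while turning, is right; below about 8 N the drive slips. Turning takes less than 0.5 Nm.
- cap_teeth (a point): Centre of the hidden ring of 9 flat-topped teeth on the inner cap, 21 mm above the cap's origin. Pressed, the shell's dogs must drop between them; how they stand at first is unknown. On top of a tooth the shell stops hard after 1 mm; turn up to 25 degrees under pressure and it sinks 4 mm more, then press again. In all the shell turns up to 40 degrees more than the inner cap.
- cap_tray: Shallow rectangular steel tray, 130 mm along its x, 105 mm along its y, 12 mm high, walls 3 mm, fixed. Origin: centre of its underside on the bench; inner floor 3 mm above it. The cap belongs on this floor.
- cleaner_bottle: White squeeze bottle with a red spout, 52 mm across, 150 mm high, loose; origin at the centre of its foot. Leave it standing where it is.
- tape_green: Roll of green tape lying flat, 58 mm across, 18 mm high, loose; origin at the centre of its underside. Leave alone.

How it is judged:
On the way, in this order (a step that is already met when the one before it is completed fails the run):
1. the inner cap has been turned out of its lugs, still sitting on the bottle (angle between the x axis of cap and the x axis of bottle, either way round above 0.55 rad and horizontal distance between cap and bottle below 0.006 m and z of cap in the frame of bottle below 0.138 m), for 0.1 s.
2. the cap has been lifted clear of the bottle's mouth (z of cap in the frame of bottle above 0.147 m), for 0.1 s.
At the end, for the whole second after the job is handed in: The cap is off the bottle and stands right way up (within 0.1 rad) and still, flat on the floor of the steel tray: its centre within 42 mm of the tray's centre along the tray's length and 30 mm across, its lower rim less than 3 mm above the floor (x of cap in the frame of cap_tray between -0.042 and 0.042 m and y of cap in the frame of cap_tray between -0.03 and 0.03 m and z of cap in the frame of cap_tray below 0.006 m and angle between cap's own z axis and vertical below 0.1 rad and linear speed of cap below 0.01 m/s and contact force between cap and cap_tray above 0.1 N); the robot touches nothing.
It fails at once if more than 38 N between cap and bottle (pressed, pulled or pushed sideways too hard) (contact force between cap and bottle above 38 N).
It fails at once if the cap is dropped or banged into the tray (more than 30 N) (contact force between cap and cap_tray above 30 N).
It fails at once if something else on the bench is pushed more than 20 mm (distance of any of cleaner_bottle, tape_green from where it was at the start of the episode above 0.02 m).
It fails at once if the squeeze bottle is tipped over (angle between cleaner_bottle's own z axis and vertical above 0.35 rad).
It also fails if it takes over 64 s, if anything falls off the work surface, if the arm or the gripper's body presses on something with over 40 N, if the wrist force passes 120 N, or if a joint passes its speed limit or range.

## Robot

A 6-joint arm with a two-finger parallel gripper is mounted at the origin on a cart in front of the work surface, level with it; the furniture and walls round the work are solid. World frame = base frame: x ahead of the robot, y to its left, z up, the work surface at z = 0. Lengths are in m, angles in rad, forces in N, time in s.
With the tool pointing down it reaches from about 0.225 to 0.875 m from the base axis. Payload 3.4 kg.
Tool frame: the origin (TCP) lies at the very end of the fingers, on their centre line; the grasp point (between the pads) lies 19 mm behind it; x points along the fingers, y is the direction in which the jaws open and shut, and the axes are right-handed (so a half turn about x gives the same grasp; the last joint's range is limited). The gripper opens to 85 mm and grips with 20 to 120 N. Pads are 22 mm wide; open, the fingers measure 114 mm over their backs; the gripper's body (76 mm by 85 mm) begins 54 mm behind the grasp point. The pads swing forward as they close: fully open they stand 13 mm farther back than shut.
Start: joints at [-1.365, 0.276, 1.505, -0, 1.361, -0.121], TCP at [0.185, -0.545, 0.21] pointing down, gripper open.
Joint ranges: [-2.89, 2.89], [-0.75, 2.08], [0.22, 2.7], [-1.18, 4.32], [0.11, 2.71], [-2.7, 2.7]. Speed limits (rad/s): [2.57, 2.57, 3.14, 3.14, 3.14, 3.14].

## Interface

Orientations are given as a rotation vector (axis times angle).
In Python, from plant import robot gives the robot as it stands. Calls block until the motion is done:
- robot.movep(position, orientation): joint-space move of the TCP to a pose.
- robot.move_linear(position, rot=None, v=0.15, until_force=None): straight line of the TCP; rot=None keeps the orientation; v is the mean speed in m/s. With until_force (N) it stops when the force on the tool has changed by that much, and returns True; else False.
- robot.set_joints(angles): joint-space move.
- robot.gripper_to(opening, squeeze=None): finger opening in m; squeeze is the grip in N (None keeps the last); returns when the fingers have stopped.
- robot.pause(seconds).
- robot.ik(position, orientation): joint angles nearest the present ones, or None.
- robot.grab_frame(name): name is "scene" or "top"; returns (picture, depth): 384x512x3 uint8, red, green, blue; 384x512 float32, m along the optical axis (not along the pixel's ray), 0 where there is no reading.
- robot.camera_params(name): a dict with "camera_matrix" (3x3 intrinsics, pixels), "rvec" (rotation vector, rad) and "tvec" (3), from world to camera coordinates, as OpenCV has them. Camera axes: x right, y down, z forward; pixel columns grow to the right and rows downward; lengths in m; the calibration is good to about 2 mm. A picture is of the moment at which its call begins. camera_params takes no time and is no camera call.
A pose or a line that the arm cannot do raises robot.PlanningError and nothing moves.
- robot.job_done(): hands the job in, once; it reports no verdict.
Readings, each from a call of its own:
- robot.read_time_s(): time.
- robot.read_joint_pos(): joint angles.
- robot.read_qvel(): joint speeds.
- robot.read_joint_torque(): joint torques, N m.
- robot.read_tcp_pos(): TCP position.
- robot.read_tcp_rot(): TCP orientation.
- robot.read_contact_force(): force on the tool from outside, world axes, zero at the start.
- robot.read_torque(): the same for the moment, N m.
- robot.read_grip_width(): finger opening in m.
Only numpy, scipy, OpenCV 4.12 (cv2) and the standard library are available. Lean on these libraries where they do the work, as an engineer would, in place of code of your own. Each camera call takes 0.05 s, during which the arm holds its last target.

## Working session

There is one attempt and no reset: what is moved stays moved. The work goes in short steps, each a Python script; the robot and the scene stay as the last script left them, time stands still between calls to the robot, and variables do not carry over. Pictures are saved under pics/ and viewed, and the job is handed in when it is done.

```bash
ls; mkdir -p pics; python3 - <<'E'
from plant import robot
import cv2,numpy as np
for n in("scene","top"):
    p,d=robot.grab_frame(n); np.savez(f"{n}0.npz",p=p,d=d)
    cv2.imwrite(f"pics/{n}0.png",p[:,:,::-1]); c=robot.camera_params(n); print(n,c, (-cv2.Rodrigues(np.array(c['rvec']))[0].T@np.array(c['tvec']).reshape(3)))
print(robot.read_time_s(),robot.read_tcp_rot(),robot.read_grip_width(),robot.read_contact_force())
E
```

```text
pics
scene {'camera_matrix': array([[357.22317984,   0.        , 251.53992074],
       [  0.        , 357.22317984, 195.39976702],
       [  0.        ,   0.        ,   1.        ]]), 'rvec': array([ 1.02796316, -2.23836632,  1.19399097]), 'tvec': array([0.43302397, 0.33580162, 0.57216816])} [0.05723282 0.51447004 0.59974484]
top {'camera_matrix': array([[390.58408443,   0.        , 254.04089779],
       [  0.        , 390.58408443, 196.99605993],
       [  0.        ,   0.        ,   1.        ]]), 'rvec': array([ 2.18187311, -2.13985554,  0.16873444]), 'tvec': array([0.04174654, 0.6074926 , 0.94247885])} [0.47390221 0.07259503 1.01449646]
0.1 [ 2.04521455  0.33893361 -2.04535315] 0.08524005561124921 [ 0.09608715 -0.52105718  0.01762779]
```

View pics/scene0.png

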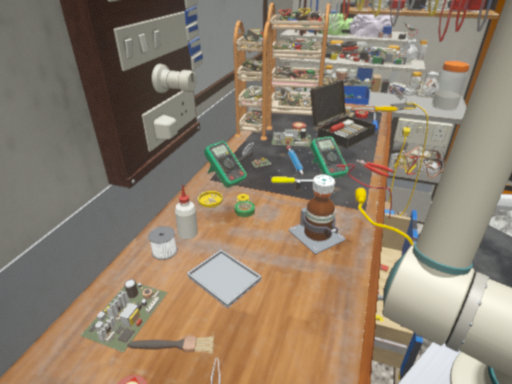

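View pics/top0.png

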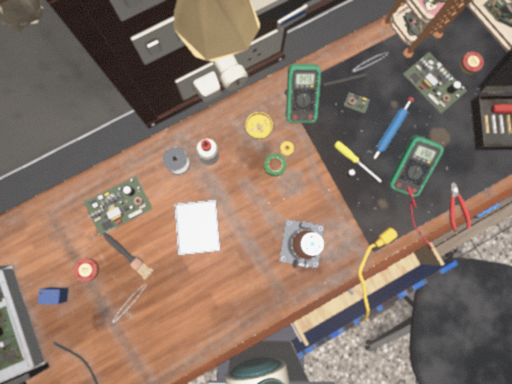

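The top view shows the cap at about (312,244), the tray at (198,227), the squeeze bottle at (207,150) and the green tape at (275,165). Next I'll measure their positions from depth.

```bash
cat > h.py <<'E'
import cv2,numpy as np
from plant import robot
from scipy.spatial.transform import Rotation as R
def cloud(n,d):
    c=robot.camera_params(n);K=c['camera_matrix'];Rm=cv2.Rodrigues(np.array(c['rvec']))[0];t=np.array(c['tvec']).reshape(3)
    v,u=np.mgrid[:d.shape[0],:d.shape[1]]
    P=np.stack([(u-K[0,2])/K[0,0]*d,(v-K[1,2])/K[1,1]*d,d],-1)
    return (P-t)@Rm
E
python3 - <<'E'
from h import *
for n in("top","scene"):
    f=np.load(f"{n}0.npz");p=f['p'];d=f['d'];W=cloud(n,d);np.save(n+"W.npy",W)
    hs=cv2.cvtColor(p,cv2.COLOR_RGB2HSV)
    x0,x1,y0,y1=(270,345,210,280) if n=="top" else (285,350,170,255)
    s=np.zeros(d.shape,bool);s[y0:y1,x0:x1]=1
    w=W[s&(d>0)]
    print(n,'z hist',np.histogram(w[:,2],np.arange(-.01,.21,.01)))
    top=w[(w[:,2]>.14)]
    zt=np.percentile(top[:,2],90);c=top[top[:,2]>zt-.006]
    m=cv2.minEnclosingCircle(c[:,:2].astype(np.float32));print('ztop',np.median(c[:,2]),c.mean(0),len(c),m)
    pl=w[(w[:,2]>.004)&(w[:,2]<.014)]
    print('plate',cv2.minAreaRect(pl[:,:2].astype(np.float32)))
    # tray
    x0,x1,y0,y1=(165,230,190,265) if n=="top" else (180,270,245,310)
    s=np.zeros(d.shape,bool);s[y0:y1,x0:x1]=1
    t=W[s&(d>0)&(hs[...,1]<60)]
    print('tray',len(t),cv2.minAreaRect(t[:,:2].astype(np.float32)),np.percentile(t[:,2],[5,50,95]))
    # table
    k=W[280:330,180:240] if n=="top" else W[290:340,260:330]
    print('table z',np.median(k[...,2]))
    for nm,b in (('cleaner',(195,220,135,165)),('tape',(262,290,152,178))) if n=="top" else (('cleaner',(172,200,180,240)),('tape',(230,258,190,218))):
        q=W[b[2]:b[3],b[0]:b[1]].reshape(-1,3);q=q[q[:,2]>.008];print(nm,np.median(q,0),q[:,2].max())
E
python3 - <<'E'
import cv2
p=cv2.imread('pics/scene0.png')[160:320,170:360];cv2.imwrite('pics/c1.png',cv2.resize(p,None,fx=4,fy=3.7,interpolation=2)[:600,:800])
E
```

```text
top z hist (array([1888, 2175,  114,    7,    4,   23,  171,   99,    8,   30,  103,
        158,   33,    0,    0,    4,   12,  178,  224,    0,    0]), array([-0.01,  0.  ,  0.01,  0.02,  0.03,  0.04,  0.05,  0.06,  0.07,
        0.08,  0.09,  0.1 ,  0.11,  0.12,  0.13,  0.14,  0.15,  0.16,
        0.17,  0.18,  0.19,  0.2 ]))
ztop 0.17028966192140893 [ 0.49139896 -0.07094257  0.17019202] 389 ((0.49177128076553345, -0.07125046104192734), 0.024604162201285362)
plate ((0.4918815493583679, -0.08533584326505661), (0.1756470948457718, 0.19075274467468262), 0.40739649534225464)
tray 2266 ((0.5454251170158386, 0.1882932484149933), (0.1583409607410431, 0.1346205174922943), 6.871126651763916) [-0.0003778   0.00307555  0.01326551]
table z 1.8640685048299443e-05
cleaner [0.71097534 0.16813453 0.08744508] 1.0144964558830416
tape [ 0.69940808 -0.00244741  0.01724386] 1.0144964558830416
scene z hist (array([ 790, 2675,  207,  164,  168,   74,  203,  164,   84,  107,  138,
        153,  109,   47,   40,   46,   80,  112,  139,    0,    0]), array([-0.01,  0.  ,  0.01,  0.02,  0.03,  0.04,  0.05,  0.06,  0.07,
        0.08,  0.09,  0.1 ,  0.11,  0.12,  0.13,  0.14,  0.15,  0.16,
        0.17,  0.18,  0.19,  0.2 ]))
ztop 0.17042843908660976 [ 0.48793531 -0.06627991  0.17003927] 209 ((0.49093741178512573, -0.06862157583236694), 0.025604724884033203)
plate ((0.5924098491668701, -0.17558538913726807), (0.19821421802043915, 0.43265300989151), 36.809112548828125)
tray 2419 ((0.5447207689285278, 0.1898285299539566), (0.1712689846754074, 0.164262056350708), 22.185306549072266) [0.00052963 0.00336693 0.01344743]
table z 0.0003711368103125737
cleaner [0.7068336  0.17970829 0.05569743] 0.5997448352246991
tape [ 0.70505459 -0.00548785  0.01553755] 0.5997448352246991
```

View pics/c1.png

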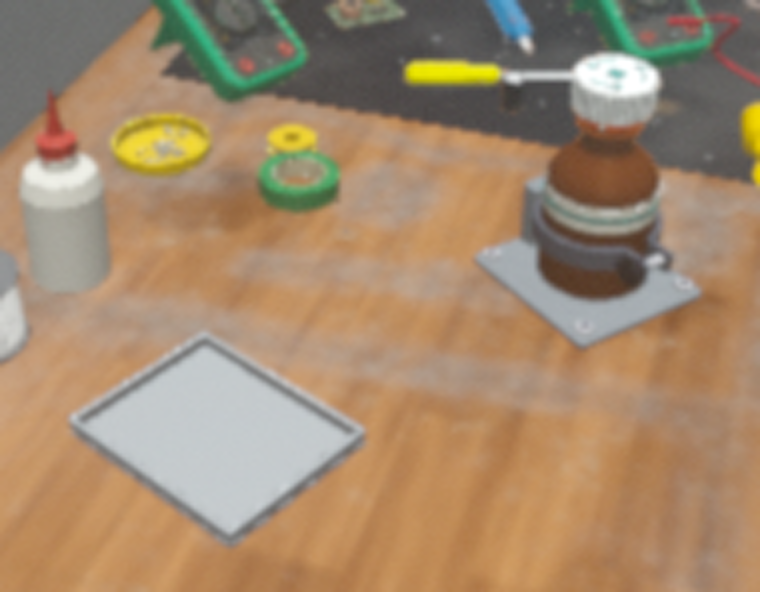

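```bash
cat >> h.py <<'E'
def down(a):
    c,s=np.cos(a),np.sin(a)
    return R.from_matrix(np.array([[0,0,-1],[c,s,0],[s,-c,0]]).T).as_rotvec()
def yaw():
    y=R.from_rotvec(robot.read_tcp_rot()).as_matrix()[:,1];return np.arctan2(y[1],y[0])
E
python3 - <<'E'
from h import *
for n in("top","scene"):
    W=np.load(n+"W.npy");w=W.reshape(-1,3)
    t=w[(w[:,2]>.008)&(w[:,2]<.016)&(abs(w[:,0]-.545)<.11)&(abs(w[:,1]-.19)<.11)]
    # robust: floor+walls
    d=np.hypot(t[:,0]-.545,t[:,1]-.189);t=t[d<.095]
    r=cv2.minAreaRect(t[:,:2].astype(np.float32));print(n,len(t),r,t.mean(0))
    fl=w[(w[:,2]>.0015)&(w[:,2]<.0045)&(np.hypot(w[:,0]-.545,w[:,1]-.189)<.05)];print('floor',np.median(fl[:,2]))
print('yaw',yaw())
for a in np.arange(-np.pi,np.pi,np.pi/6):
    q=robot.ik([.4913,-.07,.2],down(a));print(round(a,2),None if q is None else np.round(q,2))
E
```

```text
top 242 ((0.5321289300918579, 0.19710184633731842), (0.1305936872959137, 0.105748750269413), 6.922430515289307) [0.53497207 0.19912057 0.01258854]
floor 0.0028773500564988597
scene 412 ((0.5305643081665039, 0.19917583465576172), (0.13186044991016388, 0.10685980319976807), 7.145204067230225) [0.52823094 0.20001251 0.01206008]
floor 0.0029727434438380274
yaw -1.2440276362185976
-3.14 None
-2.62 [-0.28  0.16  1.68 -0.    1.3   2.34]
-2.09 [-0.28  0.16  1.68  0.    1.3   1.81]
-1.57 [-0.28  0.16  1.68 -0.    1.3   1.29]
-1.05 [-0.28  0.16  1.68 -0.    1.3   0.77]
-0.52 [-0.28  0.16  1.68 -0.    1.3   0.24]
-0.0 [-0.28  0.16  1.68 -0.    1.3  -0.28]
0.52 [-0.28  0.16  1.68  0.    1.3  -0.81]
1.05 [-0.28  0.16  1.68 -0.    1.3  -1.33]
1.57 [-0.28  0.16  1.68  0.    1.3  -1.85]
2.09 [-0.28  0.16  1.68  0.    1.3  -2.38]
2.62 None
```

```bash
python3 - <<'E'
from h import *
C=np.array([.4913,-.0700])
t0=robot.read_time_s()
robot.movep([*C,.24],down(0));print(robot.read_time_s()-t0)
b=np.array(robot.read_contact_force());print('base',b)
h=robot.move_linear([*C,.139],v=.08,until_force=8);print(h,robot.read_tcp_pos(),robot.read_contact_force())
if not h:
    t=robot.read_time_s()
    robot.gripper_to(.045,20);print(robot.read_grip_width(),robot.read_time_s()-t,np.array(robot.read_contact_force())-b,robot.read_torque())
    t=robot.read_time_s();p=np.array(robot.read_tcp_pos());p[0]+=.0005;robot.move_linear(p,v=.01);print(robot.read_time_s()-t,robot.read_tcp_pos(),np.array(robot.read_contact_force())-b)
print(robot.read_time_s())
E
```

```text
2.0333
base [ 0.49665383 -0.97149353  0.02839577]
False [ 0.49175384 -0.07010846  0.13952337] [-0.25887109 -0.07448069 -0.32890939]
0.04748830943688198 0.4333 [-0.4052047   1.41772245  0.95557829] [ 0.01642854 -0.0638309   0.00501865]
0.25 [ 0.49160112 -0.0700207   0.13918386] [-1.37396512  0.52220932  1.34049381]
4.2333
```

```bash
cat >> h.py <<'E'
def avg(f,n=6,dt=.02):
    L=[]
    for _ in range(n): robot.pause(dt);L.append(np.array(f()))
    return np.mean(L,0),np.std(L,0)
E
python3 - <<'E'
from h import *
np.set_printoptions(precision=4,suppress=True)
print('gripped',*avg(robot.read_contact_force))
print('tcp',*avg(robot.read_tcp_pos))
robot.gripper_to(.075)
print('free',*avg(robot.read_contact_force))
C=np.array([.4915,-.0700])
robot.move_linear([*C,.19],v=.15)
robot.movep([*C,.19],down(-1.5))
b,_=avg(robot.read_contact_force);print('free',b)
h=robot.move_linear([*C,.139],v=.08,until_force=8);print(h)
robot.gripper_to(.045,20)
f,_=avg(robot.read_contact_force);print('grip',f-b,robot.read_grip_width(),avg(robot.read_tcp_pos)[0])
p=np.array([*C,.139])
# probe y stiffness
for dy in(.001,-.001):
    robot.move_linear(p+[0,dy,0],v=.02);f,_=avg(robot.read_contact_force);print(dy,f-b,avg(robot.read_tcp_pos)[0])
robot.move_linear(p,v=.02)
print(robot.read_time_s(),yaw())
E
```

```text
gripped [-1.3586  0.1232  0.8609] [0.3464 0.4759 0.4473]
tcp [ 0.4916 -0.07    0.1392] [0. 0. 0.]
free [-0.2204  0.0175  0.1396] [0.2007 0.4868 0.4875]
free [-0.1652 -0.0403 -0.328 ]
False
grip [0.6281 0.9011 2.1462] 0.04740898509190479 [ 0.4919 -0.0699  0.1394]
0.001 [ 0.9192 -2.2275  3.0539] [ 0.4919 -0.0697  0.1392]
-0.001 [1.818  2.188  3.6777] [ 0.4916 -0.0702  0.139 ]
9.3417 -1.4997655941166235
```

```bash
python3 - <<'E'
from h import *
np.set_printoptions(precision=4,suppress=True)
b=np.array([-.2,0,-.1])
C=np.array([.4914,-.0700])
robot.gripper_to(.04,75)
f,_=avg(robot.read_contact_force);print('grip',f-b,robot.read_grip_width(),avg(robot.read_tcp_pos)[0])
z=.139
rot=down(-1.5)
for i in range(14):
    z-=.0007
    robot.move_linear([*C,z],rot,v=.01)
    f,_=avg(robot.read_contact_force,4,.01);f=f-b;print(round(z,4),f,np.array(robot.read_tcp_pos())[2])
    if f[2]>12: break
print(robot.read_time_s(),robot.read_grip_width())
E
```

```text
grip [1.3891 1.2898 5.1171] 0.045125970330787316 [ 0.4917 -0.0702  0.1393]
0.1383 [1.3088 1.5713 7.0683] 0.13893233269686708
0.1376 [0.8434 1.4692 7.5301] 0.13847851899110802
0.1369 [0.5312 1.323  9.2885] 0.13801977156911233
0.1362 [ 0.0205  1.3705 10.9677] 0.13756962832489317
0.1355 [-0.529   1.7841 13.2152] 0.13726561822472813
11.175 0.04526354893836595
```

```bash
cat > turn.py <<'E'
from h import *
import sys,json
np.set_printoptions(precision=2,suppress=True)
def turn(a,a1,p,T=13.5,step=np.radians(4),b=np.array([-.2,0,-.1])):
    p=np.array(p,float);k=0
    while a<a1-1e-6:
        a=min(a+step,a1)
        robot.move_linear(p,down(a),v=.02)
        f,_=avg(robot.read_contact_force,4,.01);f=f-b;k+=1
        e=f[2]-T
        p[2]+=np.clip(.00025*e,-.0012,.0012)
        p[:2]+=np.clip(.00008*f[:2],-.0003,.0003)
        m=avg(robot.read_torque,3,.01)[0][2];tc=np.array(robot.read_tcp_pos())
        print(round(np.degrees(a),1),'yaw',round(np.degrees(yaw()),1),'F',f,'Mz',round(m,3),'tcp',np.round(tc*1000,1),'cmdz',round(p[2]*1000,2),'w',round(robot.read_grip_width()*1000,1),'t',round(robot.read_time_s(),2))
        if f[2]>24 or np.hypot(*f[:2])>14: print('STOP');break
    json.dump([a,list(p)],open('st.json','w'))
    return a,p
if __name__=='__main__':
    a,p=json.load(open('st.json'))
    turn(a,np.radians(float(sys.argv[1])),p)
E
echo '[-1.5,[0.4914,-0.07,0.1355]]'>st.json; python3 turn.py -58
```

```text
-81.9 yaw -81.9 F [-0.52  1.06 13.56] Mz 0.076 tcp [491.9 -70.3 137.3] cmdz 135.52 w 45.4 t 11.48
-77.9 yaw -77.9 F [ 0.06  1.54 12.9 ] Mz 0.059 tcp [492.  -70.3 137.3] cmdz 135.36 w 45.2 t 11.79
-73.9 yaw -73.9 F [-0.78  0.89 13.1 ] Mz 0.081 tcp [492.  -70.3 137.2] cmdz 135.27 w 45.6 t 12.1
-69.9 yaw -69.9 F [ 0.04  0.71 10.96] Mz 0.083 tcp [491.8 -70.3 136.7] cmdz 134.63 w 45.4 t 12.41
-65.9 yaw -65.9 F [ 0.74  0.81 10.11] Mz 0.018 tcp [491.8 -70.3 135.9] cmdz 133.78 w 45.0 t 12.72
-61.9 yaw -61.9 F [ 0.16  0.26 11.19] Mz 0.008 tcp [491.9 -70.2 135.2] cmdz 133.21 w 45.3 t 13.03
-58.0 yaw -58.0 F [-0.46  0.24 12.04] Mz -0.011 tcp [491.8 -70.3 134.8] cmdz 132.84 w 45.7 t 13.33
```

```bash
python3 turn.py -10
```

```text
-54.0 yaw -54.0 F [-0.32  0.8  12.33] Mz 0.001 tcp [491.8 -70.2 134.5] cmdz 132.55 w 45.3 t 13.64
-50.0 yaw -50.0 F [-0.25  0.49 12.83] Mz 0.013 tcp [492.  -70.2 134.4] cmdz 132.38 w 45.0 t 13.95
-46.0 yaw -46.0 F [-0.16  1.07 13.36] Mz 0.013 tcp [492.1 -70.  134.3] cmdz 132.35 w 45.1 t 14.26
-42.0 yaw -42.0 F [ 0.54  0.93 13.38] Mz 0.009 tcp [492.2 -70.1 134.3] cmdz 132.32 w 45.3 t 14.57
-38.0 yaw -38.0 F [ 0.29  0.55 13.21] Mz -0.003 tcp [492.2 -70.  134.3] cmdz 132.25 w 45.2 t 14.88
-34.0 yaw -34.0 F [-0.56  0.81 14.42] Mz 0.025 tcp [492.3 -70.1 134.3] cmdz 132.48 w 45.0 t 15.18
-30.0 yaw -30.0 F [-0.08  0.86 14.4 ] Mz -0.009 tcp [492.3 -70.  134.6] cmdz 132.7 w 45.4 t 15.49
-26.0 yaw -26.0 F [-0.55  0.52 13.77] Mz 0.014 tcp [492.3 -70.  134.8] cmdz 132.77 w 45.3 t 15.8
-22.0 yaw -22.0 F [-0.33  0.52 15.01] Mz -0.014 tcp [492.3 -69.9 135. ] cmdz 133.14 w 45.5 t 16.11
-18.0 yaw -18.0 F [-0.01  0.61 14.29] Mz 0.005 tcp [492.2 -69.8 135.3] cmdz 133.34 w 45.5 t 16.42
-14.0 yaw -14.0 F [-0.81  1.04 14.34] Mz 0.018 tcp [492.1 -69.8 135.5] cmdz 133.55 w 45.2 t 16.73
-10.0 yaw -10.0 F [-0.2   1.18 14.91] Mz -0.01 tcp [492.  -69.7 135.7] cmdz 133.9 w 45.2 t 17.03
```

```bash
python3 turn.py 34; python3 - <<'E'
from h import *
p,d=robot.grab_frame("scene");cv2.imwrite("pics/s2.png",cv2.resize(p[140:260,270:380,::-1],None,fx=5,fy=5))
E
```

```text
-6.0 yaw -6.0 F [-0.82  0.55 14.5 ] Mz -0.011 tcp [492.  -69.6 136.1] cmdz 134.15 w 45.2 t 17.34
-2.0 yaw -2.0 F [-0.42  0.82 14.4 ] Mz 0.017 tcp [491.9 -69.6 136.3] cmdz 134.38 w 44.8 t 17.65
2.0 yaw 2.0 F [-0.57  1.14 14.66] Mz -0.025 tcp [491.8 -69.4 136.5] cmdz 134.67 w 45.4 t 17.96
6.0 yaw 6.0 F [-0.3   0.9  15.28] Mz -0.038 tcp [491.8 -69.4 136.9] cmdz 135.11 w 45.4 t 18.27
10.0 yaw 10.0 F [-1.14  0.81 14.71] Mz -0.014 tcp [491.6 -69.3 137.1] cmdz 135.42 w 45.1 t 18.57
14.0 yaw 14.0 F [-1.41  0.45 14.56] Mz -0.017 tcp [491.4 -69.3 137.4] cmdz 135.68 w 45.3 t 18.88
18.0 yaw 18.0 F [-0.99  0.46 13.92] Mz -0.016 tcp [491.3 -69.3 137.6] cmdz 135.79 w 45.3 t 19.19
22.0 yaw 22.0 F [-1.06  0.79 14.03] Mz -0.001 tcp [491.4 -69.1 137.8] cmdz 135.92 w 45.6 t 19.5
26.0 yaw 26.0 F [-1.43  0.54 16.34] Mz 0.027 tcp [491.3 -69.4 138.3] cmdz 136.63 w 44.8 t 19.81
30.0 yaw 30.0 F [-0.98  0.22 14.42] Mz 0.017 tcp [491.2 -69.4 138.7] cmdz 136.86 w 45.2 t 20.12
34.0 yaw 34.0 F [-0.68  0.35 13.35] Mz -0.005 tcp [490.8 -69.3 138.7] cmdz 136.82 w 45.4 t 20.43
```

View pics/s2.png

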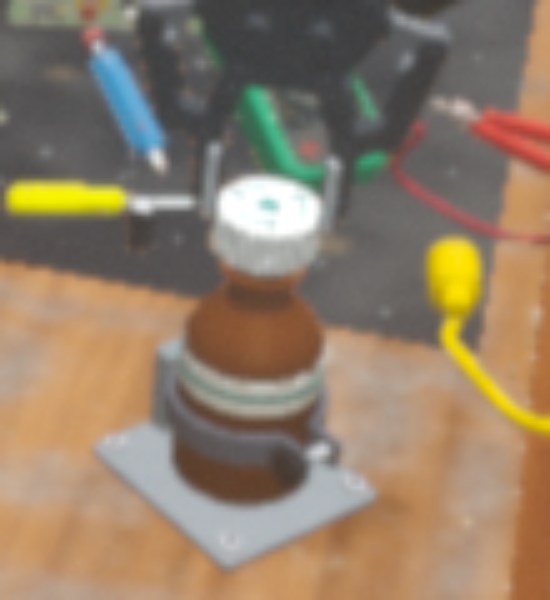

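```bash
python3 - <<'E'
from h import *
import json
np.set_printoptions(precision=2,suppress=True)
a,p=json.load(open('st.json'));p=np.array(p);b=np.array([-.2,0,-.1]);rot=down(a)
for i in range(13):
    p[2]+=.0012
    robot.move_linear(p,rot,v=.02)
    f,_=avg(robot.read_contact_force,3,.01);f=f-b
    print(p[2]*1000,f,np.array(robot.read_tcp_pos())*1000,robot.read_grip_width()*1000)
    if f[2]<-7: print('HELD');break
    p[:2]+=np.clip(.00008*f[:2],-.0003,.0003)
json.dump([a,list(p)],open('st.json','w'));print(robot.read_time_s())
E
```

```text
138.0245578274017 [-0.66  0.22 12.43] [490.75 -69.2  139.73] 45.3438582276221
139.2245578274017 [ 0.27  0.28 10.46] [490.73 -69.2  140.65] 45.30646435994634
140.4245578274017 [ 0.86 -0.22  7.79] [490.7  -69.19 141.36] 45.04824746716593
141.6245578274017 [ 1.33 -1.14  5.19] [490.64 -69.2  142.1 ] 45.2052743027055
142.82455782740172 [ 0.9  -1.97  3.19] [490.49 -69.05 142.83] 45.08315092359846
144.02455782740174 [ 0.92 -3.19  0.92] [490.34 -68.9  143.71] 45.26293024235135
145.22455782740172 [ 1.02 -3.36 -1.24] [490.17 -68.87 144.79] 45.04975592901783
146.42455782740174 [ 0.34 -3.28 -2.01] [489.96 -68.94 146.03] 44.91252667369097
147.62455782740176 [-0.45 -2.81 -1.47] [490.26 -69.06 147.55] 45.103688069073684
148.82455782740175 [-0.7  -2.59 -0.76] [490.68 -69.25 148.98] 44.96179565647707
150.02455782740176 [-0.59 -0.69 -0.73] [490.83 -69.39 150.2 ] 45.00714375286842
151.22455782740178 [-0.23  0.08 -0.32] [490.92 -69.46 151.38] 44.88947804783722
152.42455782740177 [-0.12  0.26 -1.  ] [490.7  -69.69 152.5 ] 45.02114424660786
24.05
```

```bash
python3 - <<'E'
from h import *
import json
a,p=json.load(open('st.json'));p[2]=.22
robot.move_linear(p,down(a),v=.06);robot.pause(.15)
q,d=robot.grab_frame("scene");cv2.imwrite("pics/s3.png",cv2.resize(q[90:250,250:400,::-1],None,fx=4,fy=3.7))
print(avg(robot.read_contact_force)[0],robot.read_tcp_pos(),robot.read_time_s())
E
```

```text
[ 0.15216064  0.1755773  -0.4458768 ] [ 0.49051096 -0.06970146  0.21979258] 25.625
```

View pics/s3.png

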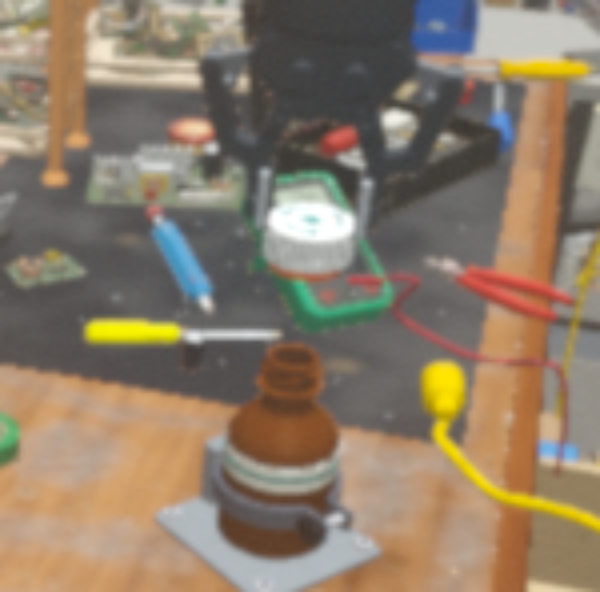

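The cap is off: it's upright in the jaws, and the bottle's mouth is open at about (290,360). Next I'll carry it to the tray.

```bash
python3 - <<'E'
from h import *
np.set_printoptions(precision=4,suppress=True)
T=[.532,.198]
robot.movep([*T,.12],down(.12));print(robot.read_tcp_pos(),robot.read_time_s())
robot.move_linear([*T,.025],v=.08)
print(avg(robot.read_contact_force)[0])
h=robot.move_linear([*T,-.004],v=.01,until_force=3.5)
print(h,avg(robot.read_tcp_pos)[0],avg(robot.read_contact_force)[0],robot.read_time_s())
q,d=robot.grab_frame("scene");cv2.imwrite("pics/s4.png",cv2.resize(q[190:320,160:300,::-1],None,fx=5,fy=4.5))
E
```

```text
[0.5324 0.1974 0.1203] 26.7417
[-0.1391  0.2785 -0.9947]
True [0.532 0.198 0.002] [0.3358 0.3761 4.263 ] 30.4167
```

View pics/s4.png

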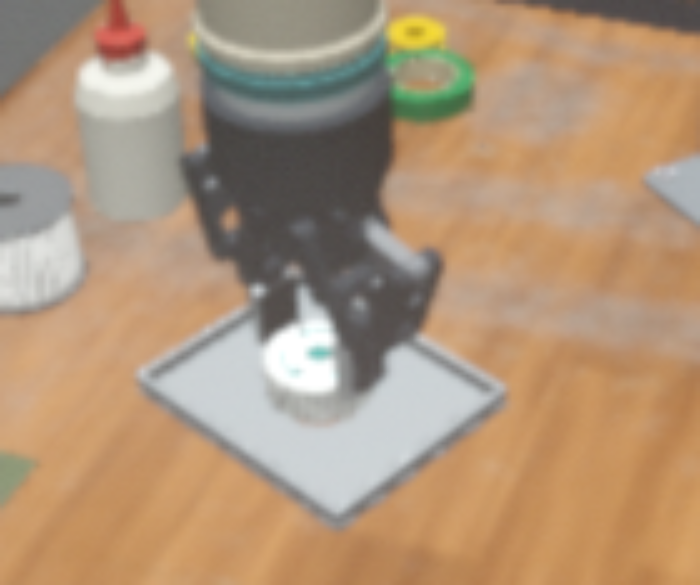

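The cap sits in the middle of the tray with 4 N of contact at the expected height. I'll release it by opening only partway, then retreat and check.

```bash
python3 - <<'E'
from h import *
np.set_printoptions(precision=4,suppress=True)
robot.gripper_to(.064,20)
print(avg(robot.read_contact_force)[0],robot.read_grip_width())
p=np.array(robot.read_tcp_pos());T=[.532,.198]
robot.move_linear([*T,.10],v=.06)
robot.move_linear([*T,.22],v=.2)
robot.movep([.35,-.1,.3],down(-.3))
robot.pause(.3)
for n in("scene","top"):
    q,d=robot.grab_frame(n);W=cloud(n,d).reshape(-1,3)
    c=W[(np.hypot(W[:,0]-.532,W[:,1]-.198)<.05)&(W[:,2]>.027)&(W[:,2]<.06)]
    if len(c): 
        print(n,cv2.minEnclosingCircle(c[:,:2].astype(np.float32)),np.percentile(c[:,2],[5,50,95,100]))
        A=np.c_[c[:,:2],np.ones(len(c))];k=c[:,2]>np.median(c[:,2])-.003;print('slope',np.linalg.lstsq(A[k],c[k,2],rcond=None)[0])
    cv2.imwrite(f"pics/{n}5.png",cv2.resize(q[180:320,140:310,::-1] if n=="scene" else q[120:280,120:330,::-1],None,fx=4,fy=3.6 ) if n=="scene" else cv2.resize(q[120:280,130:330,::-1],None,fx=4,fy=3.7))
print(avg(robot.read_contact_force)[0],robot.read_time_s())
E
```

```text
[-0.143   0.0835  0.1422] 0.06376265028432934
scene ((0.5297099351882935, 0.19828873872756958), 0.024461796507239342) [0.0291 0.0327 0.0345 0.0359]
slope [0.0052 0.0018 0.0297]
top ((0.5323733687400818, 0.1966424435377121), 0.02435525320470333) [0.03   0.0328 0.0358 0.0386]
slope [ 0.0008 -0.0025  0.033 ]
[0.2148 0.0239 0.0609] 35.275
```

View pics/scene5.png

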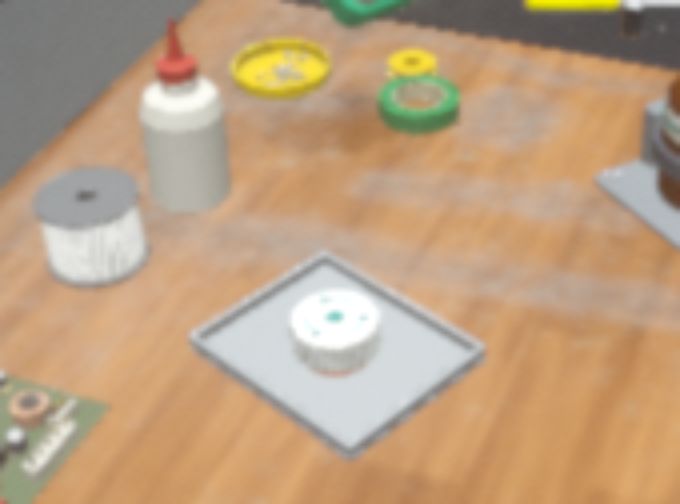

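View pics/top5.png

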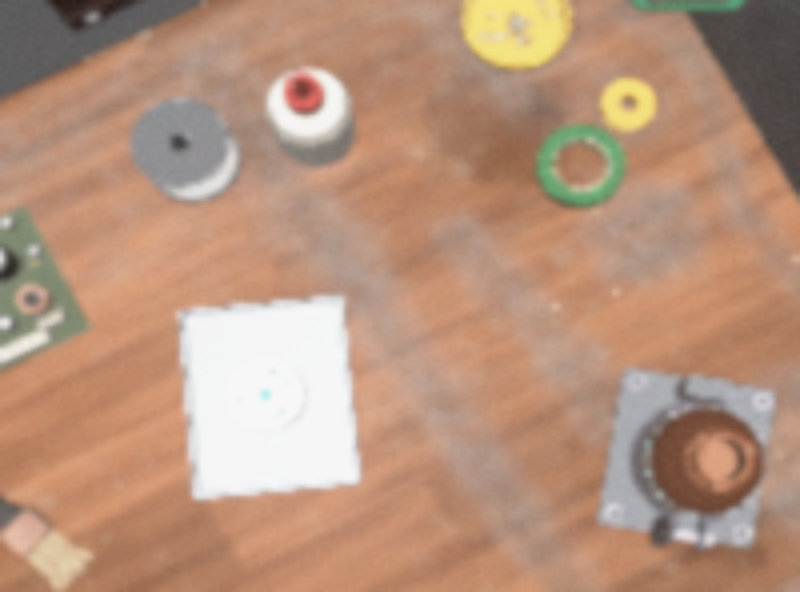

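The cap stands upright in the middle of the tray, with its top at 33 mm as expected (scene crop (335,330), top crop (265,394)). The bottle is open, and the squeeze bottle and tape are where they were.

```bash
python3 -c "
from plant import robot
robot.job_done();print(robot.read_time_s())"
```

```text
the job is handed in; nothing more can be done
the job is handed in; nothing more can be done
```

The cap is off the brown bottle and stands upright near the middle of the steel tray. I handed the job in at about 35 s, and no verdict was reported.

- **Centring:** I located the bottle and tray from the two cameras, then centred the grip on the cap with two light squeezes at right angles.
- **Turning:** I pressed with 10 to 16 N while turning counter-clockwise. The dogs first stood on the teeth and dropped in after about 16°. The inner cap then turned roughly 70° (the estimate comes from its 4.4 mm climb), with the press giving way upward.
- **Lifting and placing:** The cap came off with about 2 N of pull and 3.5 N sideways. It was set down with about 4 N and released by opening the jaws only partway.

**Last checks:**
- The cap's top is at 33 mm, which is 30 mm above the tray floor as it should be, and it is level to within 0.006 rad.
- Its centre is within about 3 mm of the tray's centre. The two cameras differ by about 3 mm here, as they did by about 3 mm on the bottle.
- By eye in the final pictures, the squeeze bottle and green tape stand where they were; I did not re-measure them.
- The robot was clear of everything.
- One reading disagreed: under the firm grip the fingers read 45 mm on the 49 mm shell. The grip held without visible slipping.

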